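# Stir the tumbling cylinders through the rod screen

### The arm

A 6-joint arm with a two-finger parallel gripper is mounted at the origin on a cart in front of the work surface, level with it; the furniture and walls round the work are solid. World frame = base frame: x ahead of the robot, y to its left, z up, the work surface at z = 0. Lengths are in m, angles in rad, forces in N, time in s.
With the tool pointing down it reaches from about 0.375 to 0.9 m from the base axis. Payload 3.1 kg.
Tool frame: the origin (TCP) lies at the centre of the arm's flange, where the gripper is bolted on; the fingertips stand 173 mm ahead of it and the grasp point (between the pads) lies 155 mm ahead of it; z points along the fingers, y is the line along which they close (so a half turn about z gives the same grasp; the last joint's range is limited). The gripper opens to 85 mm and grips with 20 to 120 N. Pads are 22 mm wide; open, the fingers measure 114 mm over their backs; the gripper's body (76 mm by 85 mm) begins 54 mm behind the grasp point. The pads swing forward as they close: fully open they stand 13 mm farther back than shut.
Start: joints at [0.989, 0.527, 1.433, -0, 1.181, -0.178], TCP at [0.246, 0.575, 0.405] pointing down, gripper open.
Joint ranges: [-3.08, 3.08], [-0.75, 2.2], [0.22, 2.44], [-1.43, 4.57], [0, 2.65], [-2.85, 2.85]. Speed limits (rad/s): [2.79, 2.79, 3.14, 3.14, 3.14, 3.14].

### API

Orientations are given as a unit quaternion [x, y, z, w].
In Python, from station import * gives the robot as it stands.
- The arm moves only by the shell command python3 -m jog 'ROWS' [OPENING] [FORCE]. ROWS is a JSON object of lists of equal length, an entry for each row: "linear": the shift along the world's x, y, z in mm, a list of three; "turn": the turn about the world's z in units of 5 degrees (1.0 is 5 degrees). A call has 1 to 12 rows; each row shifts and turns the commanded pose from where the row before left it; what a row does not reach is not made up. A row lasts 1/8 s, in which the tool goes at most 62.5 mm and 10.7 degrees, less where a joint would pass 70% of its speed; a pose out of reach is approached as far as the arm can. A call is refused whole if a number of a shift passes 62.5 or a number of a turn 1, either way. A call with a gripper value outside its range is refused whole. OPENING is the opening, from 0 (shut) to 1 (fully open), set as the call begins (- or left out, the last holds). The fingers move at their own pace and stop on an object; FORCE is the grip in N (left out, the last holds). Time passes only in rows, so rows that do not move let the fingers close. It gives the time, the measured TCP pose, the force, the opening and the grip force at its end, in the units of the state.
- sense(): the state, without advancing time (a new reading comes with each control period).
- snapshot(name): name is "scene" or "top" or "wrist"; returns the picture (384x512x3 uint8, red, green, blue); there is no depth.
- get_calibration(name): a dict with "fx", "fy", "cx", "cy" (pixels), "world_to_cam" (4x4, takes a point from world to camera coordinates). Camera axes: x right, y down, z forward; pixel columns grow to the right and rows downward; lengths in m; the calibration is good to about 2 mm. A picture is of the moment at which its call begins: read the wrist's pose just before it. get_calibration takes no time and is no camera call; for the wrist camera it gives the pose at the moment of the call.
- sign_off(): hands the job in; it is judged then, once.
The state is a dict: "t": time; "q": joint angles; "qd": joint speeds; "tau": joint torques, N m; "tcp_pos": TCP position; "tool_rot": TCP orientation; "force": force on the tool from outside, world axes, zero at the start; "ft_torque": the same for the moment, N m; "finger_gap": opening from 0.0 (shut) to 1.0 (fully open); "gripper_force": force on a finger pad.
Only numpy, scipy, OpenCV 4.12 (cv2) and the standard library are available. Lean on these libraries where they do the work, as an engineer would, in place of code of your own. Each camera call takes 0.05 s, during which the arm holds its last target. There are 200 camera calls.

### The job

The load from the tumbler has been tipped onto the rod screen, and the white ceramic cylinders are lying across the rods among the stones. Take the wooden stick from its pot and stir the load with it, gently so that nothing is chipped, until every cylinder has dropped between the rods into the tub below while all the stones stay on the screen; keep your fingers off the load. Then stand the stick back in its pot, leaving the pot and the things round about where they are.

Things in the scene. Friction and masses are not known exactly. Their poses are not given: they have to be found in the camera images.
- screen_box: Screening box, fixed to the bench: grey catch tub (inside floor 4 mm above the bench) with an aluminium frame on top, rim 115 mm above the bench. Origin: centre of its underside; z up. Inside, the frame is 155 mm along the box's x and 210 mm along its y; walls 3 mm. A lifting loop stands 26 mm out at each y end, at height 92 mm.
- screen (a point): Centre of the rod screen at the height of the rod tops, 75 mm above the bench; axes as the box. Five polished steel rods 7 mm thick run along y at x = -54, -27, 0, 27 and 54 mm. Clear gaps of 20 mm between rods and between the outer rods and the walls are open to the tub below.
- stick: Stirring stick, 155 mm long, 25 to 50 g: beech shank 12 mm thick with a flat tip, the upper 67 mm covered with a round black rubber grip 16 mm thick. Origin: centre of the tip's end face; its z axis runs up the stick to the grip. It starts leaning in the pot, about 24 degrees from vertical; the direction of the lean varies.
- stick_tip (a point): Centre of the end face of the stick's tip.
- stick_grip (a point): Point on the stick's axis in the rubber grip, 115 mm up from the tip and 40 mm below the top end. Held here, the stick can pivot between the fingers if its tip is pushed hard.
- pot: Loose blue stoneware pot, round, 54 mm outside, 46 mm inside, 75 mm high, floor 6 mm thick, about 400 g. Origin: centre of its underside.
- cylinder_0: Smooth white ceramic tumbling cylinder, 12 mm thick and 36 mm long, 12 g, loose. Origin: its centre; x axis along its length. It starts lying across the rods; it drops when turned along a gap, or end first when its middle is pushed just past a rod; an end may wedge in a gap until it is knocked back or aside.
- cylinder_1: Smooth white ceramic tumbling cylinder, 12 mm thick and 36 mm long, 12 g, loose. Origin: its centre; x axis along its length. It starts lying across the rods; it drops when turned along a gap, or end first when its middle is pushed just past a rod; an end may wedge in a gap until it is knocked back or aside.
- cylinder_2: Smooth white ceramic tumbling cylinder, 12 mm thick and 36 mm long, 12 g, loose. Origin: its centre; x axis along its length. It starts lying across the rods; it drops when turned along a gap, or end first when its middle is pushed just past a rod; an end may wedge in a gap until it is knocked back or aside.
- cylinder_3: Smooth white ceramic tumbling cylinder, 12 mm thick and 36 mm long, 12 g, loose. Origin: its centre; x axis along its length. It starts lying across the rods; it drops when turned along a gap, or end first when its middle is pushed just past a rod; an end may wedge in a gap until it is knocked back or aside.
- stone_2: Rough stone, brown-amber, 42 x 40 x 32 mm, 58 g, loose on the screen, too thick for the gaps. Origin: centre of its underside as first laid.
- stone_3: Rough stone, dark, 31 x 28 x 21 mm, 46 g, loose on the screen, too thick for the gaps. Origin: centre of its underside as first laid.
- stone_5: Rough stone, amber, 31 x 36 x 27 mm, 50 g, loose on the screen, too thick for the gaps. Origin: centre of its underside as first laid.
- glue_bottle: Bystander: slender white glue bottle standing, 46 mm across, 144 mm high. Origin: centre of underside.
- sanding_block: Bystander: dark rubber sanding block, 36 x 60 x 24 mm. Origin: centre of underside.

How it is judged:
On the way, in this order (a step that is already met when the one before it is completed fails the run):
1. the stick's tip is down among the load, inside the frame (x of stick_tip in the frame of screen_box between -0.077 and 0.077 m and y of stick_tip in the frame of screen_box between -0.105 and 0.105 m and height (world z) of stick_tip below 0.095 m), for 0.2 s.
2. every cylinder has dropped through the screen into the tub (height (world z) of each of cylinder_0, cylinder_1, cylinder_2, cylinder_3 below 0.055 m and x of cylinder_0 in the frame of screen_box between -0.08 and 0.08 m and y of cylinder_0 in the frame of screen_box between -0.108 and 0.108 m and x of cylinder_1 in the frame of screen_box between -0.08 and 0.08 m and y of cylinder_1 in the frame of screen_box between -0.108 and 0.108 m and x of cylinder_2 in the frame of screen_box between -0.08 and 0.08 m and y of cylinder_2 in the frame of screen_box between -0.108 and 0.108 m and x of cylinder_3 in the frame of screen_box between -0.08 and 0.08 m and y of cylinder_3 in the frame of screen_box between -0.108 and 0.108 m), for 0.2 s.
At the end, for the whole second after the job is handed in: All four cylinders are in the tub (centres under 55 mm high), all three stones on the screen (origins over 55 mm high, inside the frame); the stick rests in the pot (tip within 25 mm of its axis, under 25 mm above its underside, lean under 40 deg); pot upright within 6 deg, moved under 60 mm (all of step 2 and height (world z) of each of stone_2, stone_3, stone_5 above 0.055 m and x of stone_2 in the frame of screen_box between -0.08 and 0.08 m and y of stone_2 in the frame of screen_box between -0.108 and 0.108 m and x of stone_3 in the frame of screen_box between -0.08 and 0.08 m and y of stone_3 in the frame of screen_box between -0.108 and 0.108 m and x of stone_5 in the frame of screen_box between -0.08 and 0.08 m and y of stone_5 in the frame of screen_box between -0.108 and 0.108 m and horizontal distance between stick_tip and pot below 0.025 m and z of stick_tip in the frame of pot below 0.025 m and angle between stick's own z axis and vertical below 0.7 rad and angle between pot's own z axis and vertical below 0.1 rad and linear speed of stick below 0.03 m/s and distance of pot from where it was at the start of the episode below 0.06 m); the robot touches nothing.
It fails at once if a stone or cylinder is touched with the gripper instead of the stick (contact force between any of the arm, the fingers and cylinder_0 above 0.5 N or contact force between any of the arm, the fingers and cylinder_1 above 0.5 N or contact force between any of the arm, the fingers and cylinder_2 above 0.5 N or contact force between any of the arm, the fingers and cylinder_3 above 0.5 N or contact force between any of the arm, the fingers and stone_2 above 0.5 N or contact force between any of the arm, the fingers and stone_3 above 0.5 N or contact force between any of the arm, the fingers and stone_5 above 0.5 N).
It fails at once if a stone or cylinder is forced with the stick (over 30 N) (contact force between stick and cylinder_0 above 30 N or contact force between stick and cylinder_1 above 30 N or contact force between stick and cylinder_2 above 30 N or contact force between stick and cylinder_3 above 30 N or contact force between stick and stone_2 above 30 N or contact force between stick and stone_3 above 30 N or contact force between stick and stone_5 above 30 N).
It fails at once if the stick is rammed against the screen or frame (over 30 N) (contact force between stick and screen_box above 30 N).
It fails at once if the pot is tipped over (angle between pot's own z axis and vertical above 0.5 rad).
It fails at once if a bystander is moved more than 25 mm (distance of any of glue_bottle, sanding_block from where it was at the start of the episode above 0.025 m).
It also fails if it takes over 72 s, if anything falls off the work surface, if the arm or the gripper's body presses on something with over 40 N, if the wrist force passes 120 N, or if a joint passes its speed limit or range.

## Working session

There is one attempt and no reset: what is moved stays moved. The work goes in short steps, Python scripts to look and compute and a shell command to move; the robot and the scene stay as the last step left them, time stands still between calls to the robot, and variables do not carry over. Pictures are saved under pics/ and viewed, at most 10 in all, crops included, and the job is handed in when it is done.

```bash
mkdir -p pics; cat > h.py <<'E'
from station import *
import numpy as np, cv2
def snap(cam,name,crop=None,scale=1):
    im=snapshot(cam)
    if crop: r0,r1,c0,c1=crop; im=im[r0:r1,c0:c1]
    im=cv2.resize(im,None,fx=scale,fy=scale,interpolation=cv2.INTER_CUBIC)
    cv2.imwrite('pics/'+name+'.png',im[:,:,::-1])
def px2w(K,u,v,z):
    T=np.array(K['world_to_cam']);R=T[:3,:3];t=T[:3,3]
    c=-R.T@t; d=R.T@np.array([(u-K['cx'])/K['fx'],(v-K['cy'])/K['fy'],1])
    return c+d*(z-c[2])/d[2]
def w2px(K,p):
    T=np.array(K['world_to_cam']);q=T[:3,:3]@np.array(p)+T[:3,3]
    return K['fx']*q[0]/q[2]+K['cx'],K['fy']*q[1]/q[2]+K['cy']
E
python3 - <<'E'
from h import *
a=snapshot('top');b=snapshot('scene')
cv2.imwrite('pics/a.png',cv2.resize(a,(800,600),interpolation=3)[:,:,::-1])
cv2.imwrite('pics/b.png',cv2.resize(b,(800,600),interpolation=3)[:,:,::-1])
for n in('top','scene'):
  K=get_calibration(n);T=np.array(K['world_to_cam']);print(n,K['fx'],K['cx'],K['cy'],-T[:3,:3].T@T[:3,3],T[:3,:3].round(3).tolist())
print(sense())
E
```

```text
top 440.27487704620825 260.5080221049392 188.9987429619365 [0.55706469 0.0135325  1.18549327] [[-0.022, -1.0, -0.012], [-0.998, 0.022, -0.057], [0.058, 0.01, -0.998]]
scene 357.69468775838806 254.58879034093704 187.98909212859942 [ 0.04931471 -0.6000635   0.68939719] [[0.724, -0.689, -0.019], [-0.414, -0.413, -0.812], [0.552, 0.596, -0.584]]
{'t': 0.1, 'q': array([ 9.88497689e-01,  5.28400205e-01,  1.43380635e+00, -2.39468300e-05,
        1.18141094e+00, -1.78473077e-01]), 'qd': array([ 0.00013315, -0.00167706, -0.00177738,  0.00047541, -0.00097543,
       -0.00067098]), 'tau': array([ 5.43980168e-04, -4.43300772e+01, -1.78585535e+01, -2.28783692e-04,
        3.88016153e-03,  1.37919361e-06]), 'tcp_pos': array([0.24536841, 0.57447385, 0.4038043 ]), 'tool_rot': array([ 2.00539051e-01,  9.79685186e-01, -9.44163589e-04, -3.65608564e-04]), 'force': array([-0.14857921, -0.06013018,  1.21708092]), 'ft_torque': array([-0.01994395, -0.02737643, -0.02376592]), 'gripper_force': 0.0, 'finger_gap': 1.0031261902154465}
```

View pics/a.png

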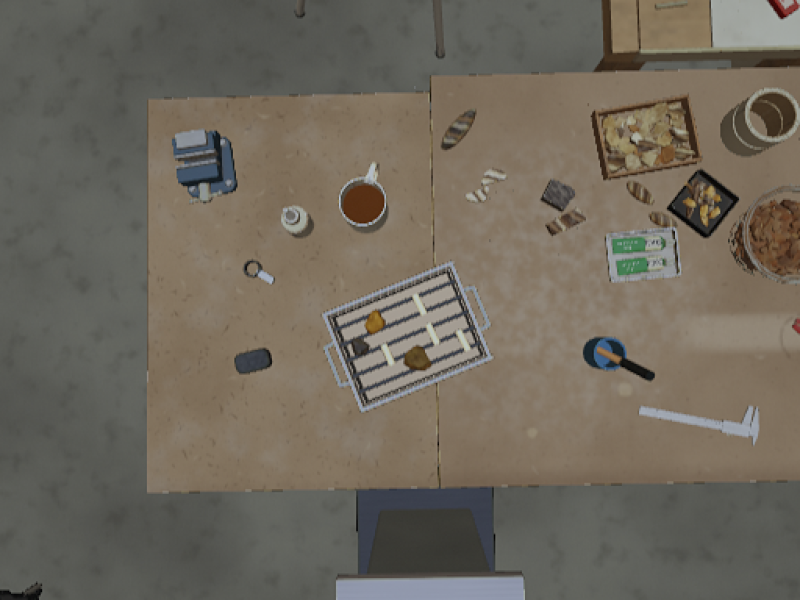

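View pics/b.png

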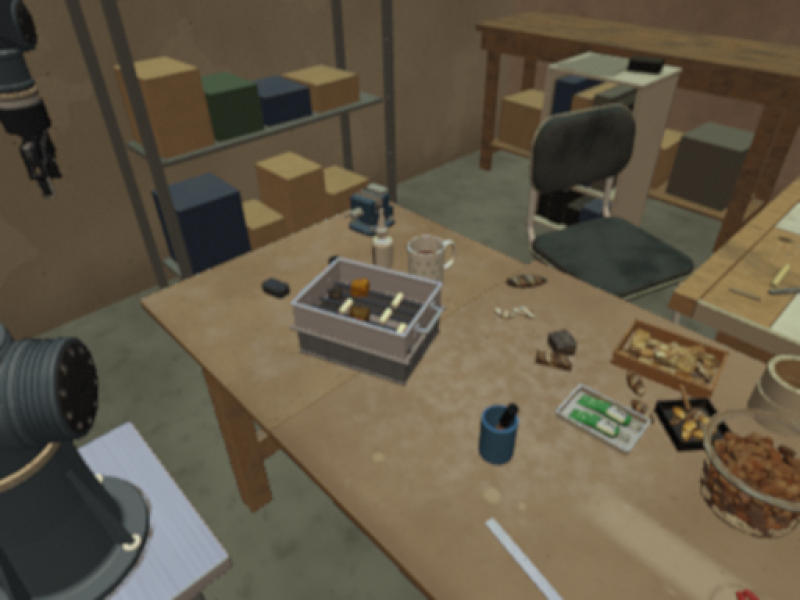

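The top view shows the box at about (407,337), the pot at (605,353) and the stick leaning towards (652,377). I'll enlarge the box and the pot.

```bash
python3 - <<'E'
from h import *
a=snapshot('top')
c1=cv2.resize(a[162:268,200:320],None,fx=5,fy=5,interpolation=3)   # 600x530
c2=cv2.resize(a[205:255,365:425],None,fx=5,fy=5,interpolation=3)
out=np.zeros((530,800,3),np.uint8);out[:,:600]=c1;out[:250,600:]=c2[:,:200]
cv2.imwrite('pics/c.png',out[:,:,::-1])
E
```

```text
(no output)
```

View pics/c.png

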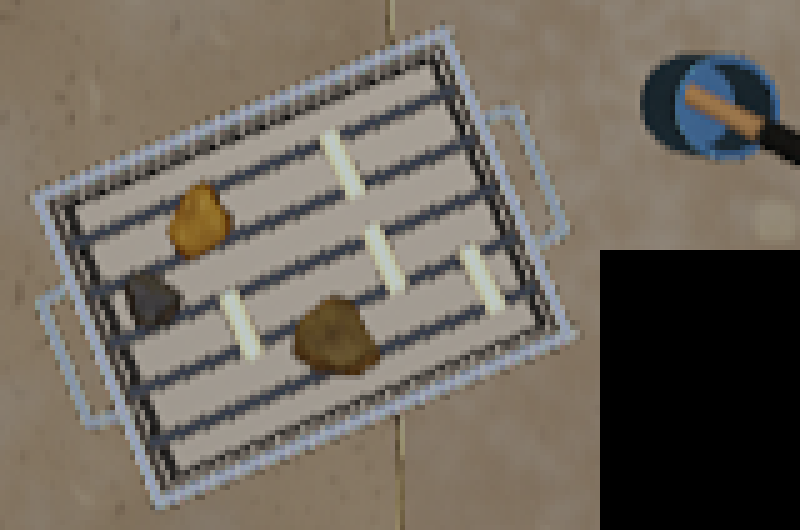

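The crop shows the outer rim corners at (38,195), (448,32), (575,335) and (162,507). The cylinders run (328,135)-(358,195), (370,228)-(399,290), (468,250)-(498,308) and (227,295)-(252,356). The stones are at (200,220), (152,298) and (336,337). The pot rim centre is at (728,107), with the stick visible from (692,95).

```bash
python3 - <<'E'
from h import *
K=get_calibration('top')
f=lambda u,v,z:px2w(K,200+u/5-.4,162+v/5-.4,z)
C=np.array([f(*p,.115) for p in[(38,195),(448,32),(575,335),(162,507)]]);c=C.mean(0)
print(C.round(4).tolist(),c.round(4))
L=[np.linalg.norm(C[i]-C[(i+1)%4]) for i in range(4)];print(L)
# y axis along long side; box y ~ +world y direction
ey=(C[0]-C[1]+C[3]-C[2]);ey/=np.linalg.norm(ey);yaw=np.arctan2(-ey[0],ey[1]);print('yaw',np.degrees(yaw))
R=np.array([[np.cos(yaw),np.sin(yaw)],[-np.sin(yaw),np.cos(yaw)]])
b=lambda p:(R@(p-c)[:2]*1e3).round(1)
for n,p in dict(A0=(328,135),A1=(358,195),B0=(370,228),B1=(399,290),D0=(468,250),D1=(498,308),E0=(227,295),E1=(252,356)).items(): print(n,b(f(*p,.083)))
for n,p in dict(s5=(200,220),s3=(152,298),s2=(336,337)).items(): print(n,b(f(*p,.088)))
for n,p in dict(rod1L=(85,240),rod1R=(455,92),rod5L=(160,440),rod5R=(535,290)).items(): print(n,b(f(*p,.072)))
pot=px2w(K,390.6-.4,226.4-.4,.075);print('pot',pot)
print('potrim',px2w(K,365+78/5,226,.075),px2w(K,365+178/5,226,.075))
ax=[px2w(K,417.3,241.3,.145),px2w(K,365+(692-600)/5-.4,205+95/5-.4,.012)];print('stick',ax, ax[0]-ax[1])
g=px2w(K,800/1.5625*0+611.0/1.5625,350/1.5625,.0);print(g)
print('glue',px2w(K,294/1.5625,220/1.5625,.07),'mug',px2w(K,362/1.5625,200/1.5625,.08))
E
```

```text
[[0.5936, 0.1551, 0.115], [0.6687, -0.0464, 0.115], [0.5201, -0.1041, 0.115], [0.4416, 0.0974, 0.115]] [0.556  0.0255 0.115 ]
[np.float64(0.21509019557201), np.float64(0.15942558240960633), np.float64(0.21620998836957314), np.float64(0.16256387109782283)]
yaw 20.866179023401067
A0 [ 56.9 -34.8]
A1 [ 23.4 -37.4]
B0 [  5.8 -36.7]
B1 [-28.3 -38.4]
D0 [-22.8 -77.9]
D1 [-55.2 -80.8]
E0 [ 1.7 42.1]
E1 [-31.1  42. ]
s5 [41.4 40.4]
s3 [14.4 77.1]
s2 [-38.   -0.5]
rod1L [54.6 98.9]
rod1R [  53.4 -102.9]
rod5L [-53.  101.2]
rod5R [ -54.3 -102.2]
pot [ 0.52116139 -0.29779266  0.075     ]
potrim [ 0.52167425 -0.27381652  0.075     ] [ 0.52060608 -0.32375312  0.075     ]
stick [array([ 0.4863807 , -0.34002046,  0.145     ]), array([ 0.52586561, -0.2966921 ,  0.012     ])] [-0.03948491 -0.04332836  0.133     ]
[ 0.52401999 -0.3212641   0.        ]
glue [0.74923096 0.20760378 0.07      ] mug [0.77762951 0.09484333 0.08      ]
```

Rods come out at ±54 mm, the rim sides at 215 x 161 mm and the pot at 50 mm across, all matching the given sizes. I'll move above the stick grip.

```bash
python3 -m jog '{"linear":[[11.6,-40.7,0],[11.6,-40.7,0],[11.6,-40.7,0],[11.6,-40.7,0],[11.6,-40.7,0],[11.6,-40.7,0],[11.6,-40.7,0],[11.6,-40.7,0],[11.6,-40.7,0],[11.6,-40.7,0],[11.6,-40.7,0]],"turn":[-0.99,-0.99,-0.99,-0.99,-0.99,-0.99,-0.99,-0.99,-0.99,-0.99,-0.99]}' 1 && python3 -m jog '{"linear":[[11.6,-40.7,0],[11.6,-40.7,0],[11.6,-40.7,0],[11.6,-40.7,0],[11.6,-40.7,0],[11.6,-40.7,0],[11.6,-40.7,0],[11.6,-40.7,0],[11.6,-40.7,0],[11.6,-40.7,0],[11.6,-40.7,0],[0,0,0]],"turn":[-0.99,-0.99,-0.99,-0.99,-0.99,-0.99,-0.99,-0.99,-0.99,-0.99,-0.99,0]}'
python3 - <<'E'
from h import *
s=sense();print(s['t'],s['tcp_pos'],s['tool_rot'],s['force'])
K=get_calibration('wrist');w=snapshot('wrist')
for p in [(.5212,-.2978,.075),(.5007,-.3206,.113),(.490,-.3325,.15),(.532,-.286,.008)]:print(w2px(K,p))
np.save('wk.npy',np.array([K['world_to_cam']]));print(K['fx'],K['cx'],K['cy'])
cv2.imwrite('pics/w1.png',w[:,:,::-1])
E
```

```text
t: 1.52
tcp_pos: [0.3733, 0.1257, 0.4047]
tool_rot: [0.628, 0.779, 0.0, 0.0]
force: [1.0, -1.3, -0.6]
finger_gap: 0.998
gripper_force: 0.0
t: 3.02
tcp_pos: [0.5012, -0.3236, 0.4043]
tool_rot: [0.914, 0.405, 0.0, 0.001]
force: [-0.5, 0.9, -0.1]
finger_gap: 0.998
gripper_force: 0.0
3.025 [ 0.50118058 -0.32363187  0.40428989] [9.14258888e-01 4.05129348e-01 1.78842549e-04 9.30376782e-04] [-0.52977258  0.85142867 -0.12055963]
(np.float64(253.59051772218257), np.float64(137.60674806589128))
(np.float64(253.63341364649142), np.float64(180.6724347996431))
(np.float64(253.59290656472152), np.float64(214.93091652013317))
(np.float64(253.83136004540435), np.float64(114.09203650929946))
320.4832516172688 255.53930020554077 187.18288926543815
```

View pics/w1.png

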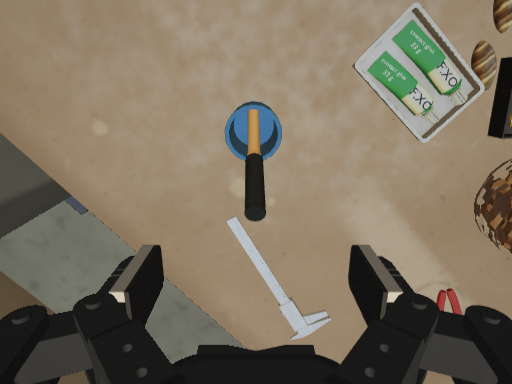

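The wrist view shows the stick running straight up the image from (253,112) to its top at (255,213), within 2 px of my prediction. The closing axis is square to the lean. I'll descend and grip.

```bash
python3 -m jog '{"linear":[[0,2,-30],[0,1,-40],[0,0,-40],[0,0,-26],[0,0,0]],"turn":[0,0,0,0,0]}' 1 && python3 -m jog '{"linear":[[0,0,0],[0,0,0],[0,0,0],[0,0,0],[0,0,0],[0,0,0],[0,0,0]],"turn":[0,0,0,0,0,0,0]}' 0 100
```

```text
t: 3.7
tcp_pos: [0.4998, -0.3157, 0.2668]
tool_rot: [0.913, 0.407, -0.001, -0.003]
force: [0.1, 0.1, 0.9]
finger_gap: 0.998
gripper_force: 0.0
t: 4.58
tcp_pos: [0.5007, -0.3177, 0.2692]
tool_rot: [0.914, 0.407, -0.0, 0.0]
force: [-1.2, 0.2, 5.8]
finger_gap: 0.161
gripper_force: 97.3
```

```bash
python3 -m jog '{"linear":[[-3,-3,15],[-5,-6,25],[-5,-6,25],[-5,-6,25],[0,0,30],[0,0,30],[0,0,0]],"turn":[0,0,0,0,0,0,0]}' && python3 -m jog '{"linear":[[5,20,0],[9.2,40,0],[9.2,40,0],[9.2,40,0],[9.2,40,0],[9.2,40,0],[9.2,40,0],[9.2,40,0],[9.2,40,0],[5,15,0],[0,0,0],[0,0,0]],"turn":[-0.54,-0.54,-0.54,-0.54,-0.54,-0.54,-0.54,-0.54,-0.54,-0.54,0,0]}'
python3 - <<'E'
from h import *
s=sense();print(s['t'],s['tcp_pos'],s['tool_rot'],s['force'])
a=cv2.resize(snapshot('top')[150:270,200:320],(480,480),interpolation=3)
b=cv2.resize(snapshot('scene')[110:260,150:300],(320,320),interpolation=3)
w=snapshot('wrist');K=get_calibration('wrist');print(np.array(K['world_to_cam']).tolist())
o=np.zeros((580,800,3),np.uint8);o[:480,:480]=a;o[:240,480:]=cv2.resize(w,(320,240),interpolation=3);o[250:570,480:]=b
cv2.imwrite('pics/d.png',o[:,:,::-1]);cv2.imwrite('pics/w2.png',w[:,:,::-1])
E
```

```text
t: 5.45
tcp_pos: [0.4831, -0.3393, 0.4217]
tool_rot: [0.914, 0.406, 0.001, 0.003]
force: [-0.3, 0.9, -0.7]
finger_gap: 0.157
gripper_force: 97.5
t: 6.95
tcp_pos: [0.566, 0.0158, 0.418]
tool_rot: [0.983, 0.182, -0.001, -0.0]
force: [0.2, 0.5, -0.9]
finger_gap: 0.161
gripper_force: 97.4
6.95 [0.56604384 0.01578121 0.41799235] [ 9.83278199e-01  1.82108283e-01 -7.45264021e-04 -4.62181394e-05] [ 0.20242368  0.4528112  -0.93929654]
[[0.3577214167935017, -0.9338277281290027, 0.001078028143100429, -0.18642989759950945], [-0.8909434772981715, -0.34094746888474736, 0.2999575698676884, 0.4670463707297426], [-0.2797411450378631, -0.10826170901344428, -0.9539519349183141, 0.5531176202458834], [0.0, 0.0, 0.0, 1.0]]
```

View pics/d.png

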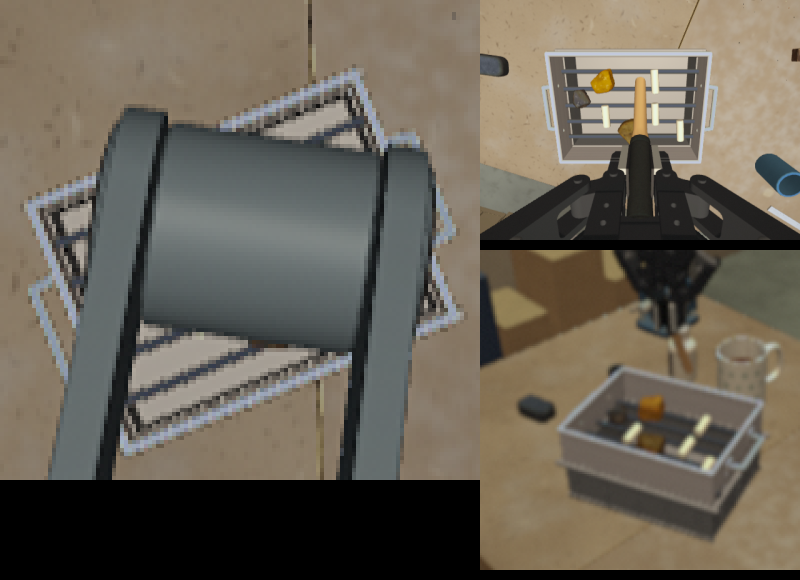

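The wrist view (inset top right) shows all four cylinders, the three stones and the stick. Its tip is at inset (640,80), or wrist px (256,127), and at scene px about (248,167). I'll triangulate the tip.

```bash
cat >> h.py <<'E'
c0=np.array([.556,.0255]);yaw=np.radians(20.87)
Rb=np.array([[np.cos(yaw),-np.sin(yaw)],[np.sin(yaw),np.cos(yaw)]])
def w2b(p): return (Rb.T@(np.array(p)[:2]-c0)*1e3).round(1)
def b2w(x,y): return c0+Rb@np.array([x,y])/1e3
E
python3 - <<'E'
from h import *
W=get_calibration('wrist');S=get_calibration('scene');s=sense();P=s['tcp_pos']
def ray(K,u,v):
    T=np.array(K['world_to_cam']);R=T[:3,:3];d=R.T@np.array([(u-K['cx'])/K['fx'],(v-K['cy'])/K['fy'],1]);return -R.T@T[:3,3],d/np.linalg.norm(d)
def tri(a,b):
    (p,d),(q,e)=a,b;A=np.stack([d,-e],1);t=np.linalg.lstsq(A,q-p,rcond=None)[0];x,y=p+d*t[0],q+e*t[1];return (x+y)/2,np.linalg.norm(x-y)
x,e=tri(ray(W,256,128),ray(S,248.4,167.2));print('tri',x,e,w2b(x),'off',x-P)
for th in(20,24,28):
  for L in (110,115,120):
    for l,n in((L,'tip'),(L-88,'bnd')):
      b=w2b(P)+np.array([l*np.sin(np.radians(th)),0]);p=[*b2w(*b),P[2]-.155-l/1e3*np.cos(np.radians(th))]
      print(th,L,n,np.round(w2px(W,p)),np.round(w2px(S,p)),end=' ')
    print()
# check: wrist pixels of screen items (inset px ->)
f=lambda u,v,z:w2b(px2w(W,(u-480)*1.6,v*1.6,z))
for n,p in dict(A=(655,70,655,93),B=(655,104,655,124),D=(681,121,681,141),E=(605,106,605,127)).items():print(n,f(p[0],p[1],.083),f(p[2],p[3],.083))
print([f(u,v,.115) for u,v in((545,51),(711,51),(700,162),(558,162))])
E
```

```text
tri [0.61196756 0.03306803 0.15258413] 0.003180660776090769 [ 55.  -12.9] off [ 0.04580397  0.01768939 -0.26588793]
20 110 tip [258. 145.] [246. 167.] 20 110 bnd [260. 234.] [240. 145.] 
20 115 tip [258. 141.] [246. 168.] 20 115 bnd [260. 226.] [240. 147.] 
20 120 tip [258. 138.] [247. 169.] 20 120 bnd [259. 220.] [240. 148.] 
24 110 tip [258. 135.] [247. 165.] 24 110 bnd [260. 231.] [240. 145.] 
24 115 tip [258. 131.] [247. 166.] 24 115 bnd [260. 224.] [240. 146.] 
24 120 tip [258. 128.] [248. 167.] 24 120 bnd [259. 217.] [241. 147.] 
28 110 tip [258. 126.] [248. 163.] 28 110 bnd [260. 229.] [240. 145.] 
28 115 tip [258. 122.] [249. 164.] 28 115 bnd [260. 221.] [241. 146.] 
28 120 tip [258. 118.] [249. 164.] 28 120 bnd [260. 214.] [241. 147.] 
A [ 60.5 -33.9] [ 26.  -34.7]
B [  8.6 -35.1] [-24.5 -36. ]
D [-19.4 -77.6] [-54.3 -79.8]
E [ 5.3 43.2] [-29.8  44.9]
[array([ 86.7, 111.4]), array([  87. , -103.3]), array([ -75., -104.]), array([-75.2, 114.1])]
```

```bash
python3 -m jog '{"linear":[[0,0,-25],[0,0,-25],[0,0,-15],[0,0,-4],[0,0,-2],[0,0,0]],"turn":[0,0,0,0,0,0]}' && python3 -m jog '{"linear":[[2.1,-5.6,0],[2.1,-5.6,0],[2.1,-5.6,0],[2.1,-5.6,0],[2.1,-5.6,0],[2.1,-5.6,0],[2.1,-5.6,0],[2.1,-5.6,0],[2.1,-5.6,0],[2.1,-5.6,0],[0,0,0]],"turn":[0,0,0,0,0,0,0,0,0,0,0]}'
python3 - <<'E'
from h import *
print(w2b(sense()['tcp_pos']))
w=snapshot('wrist');cv2.imwrite('pics/w3.png',cv2.resize(w[20:290,70:450],None,fx=2,fy=2,interpolation=3)[:,:,::-1])
E
```

```text
t: 7.85
tcp_pos: [0.5666, 0.0162, 0.3484]
tool_rot: [0.983, 0.182, 0.001, 0.0]
force: [-0.4, 0.2, -0.8]
finger_gap: 0.157
gripper_force: 97.5
t: 9.22
tcp_pos: [0.5874, -0.0401, 0.3475]
tool_rot: [0.983, 0.182, -0.0, -0.0]
force: [0.5, -0.7, -0.5]
finger_gap: 0.162
gripper_force: 98.1
[  6.  -72.5]
```

View pics/w3.png

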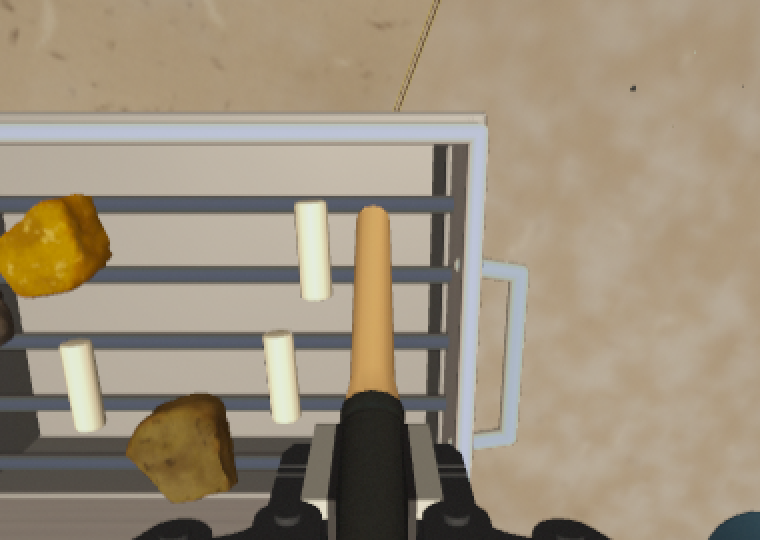

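The stick passed over cylinder A without moving it, so the tip rides a few mm higher than I estimated. I'll find the rod height by touch (the tip is over the outer rod) and then sweep back.

```bash
python3 -m jog '{"linear":[[0,0,-3],[0,0,-2],[0,0,0]],"turn":[0,0,0]}';for i in 1 ; do python3 -m jog '{"linear":[[0,0,-2],[0,0,0]],"turn":[0,0]}';done;  python3 -m jog '{"linear":[[0,0,-1],[0,0,0]],"turn":[0,0]}';python3 -m jog '{"linear":[[0,0,-1],[0,0,0]],"turn":[0,0]}'
```

```text
t: 9.65
tcp_pos: [0.5872, -0.0395, 0.3424]
tool_rot: [0.983, 0.182, -0.0, -0.0]
force: [0.0, 0.3, -0.2]
finger_gap: 0.158
gripper_force: 98.1
t: 9.9
tcp_pos: [0.5873, -0.0396, 0.3406]
tool_rot: [0.983, 0.182, -0.0, -0.0]
force: [-0.7, -0.3, -0.1]
finger_gap: 0.159
gripper_force: 98.1
t: 10.15
tcp_pos: [0.5873, -0.0397, 0.3396]
tool_rot: [0.983, 0.182, -0.0, -0.0]
force: [-0.9, -0.5, -1.0]
finger_gap: 0.16
gripper_force: 98.1
t: 10.4
tcp_pos: [0.5873, -0.0397, 0.3386]
tool_rot: [0.983, 0.182, -0.0, -0.0]
force: [0.6, -0.3, 1.1]
finger_gap: 0.159
gripper_force: 98.1
```

```bash
python3 -m jog '{"linear":[[-2.3,6.1,0],[-2.3,6.1,0],[-2.3,6.1,0],[-2.3,6.1,0],[-2.3,6.1,0],[-2.3,6.1,0],[-2.3,6.1,0],[-2.3,6.1,0],[-2.3,6.1,0],[-2.3,6.1,0],[0,0,0]],"turn":[0,0,0,0,0,0,0,0,0,0,0]}'
python3 - <<'E'
from h import *
print(w2b(sense()['tcp_pos']))
w=snapshot('wrist');cv2.imwrite('pics/w4.png',cv2.resize(w[20:290,70:450],None,fx=2,fy=2,interpolation=3)[:,:,::-1])
E
```

```text
t: 11.78
tcp_pos: [0.5641, 0.0218, 0.3387]
tool_rot: [0.983, 0.182, -0.0, -0.0]
force: [-0.3, -0.7, -0.0]
finger_gap: 0.157
gripper_force: 98.1
[ 6.2 -6.3]
```

View pics/w4.png

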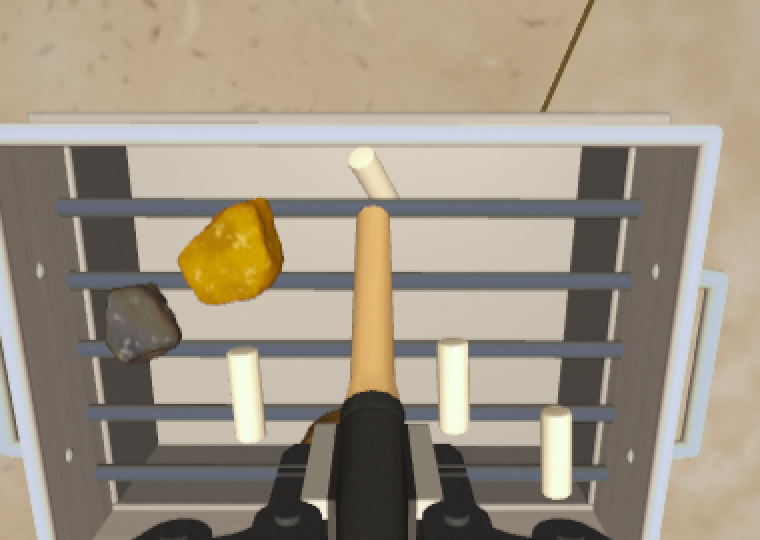

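Cylinder A went over the outer rod; its end shows at (362,158), below rod level. Next is B, pushed from its -y side, and I'll check with image code.

```bash
cat >> h.py <<'E'
def cyl():
    W=get_calibration('wrist');w=snapshot('wrist').astype(int)
    m=((w.min(2)>165)&(w[:,:,0]>205)&(w[:,:,0]-w[:,:,2]>8)).astype(np.uint8)
    n,l,st,ce=cv2.connectedComponentsWithStats(m)
    for i in range(1,n):
        if st[i,4]<25: continue
        pts=cv2.boxPoints(cv2.minAreaRect(np.argwhere(l==i)[:,::-1].astype(np.float32)))
        e=sorted([(pts[j]+pts[(j+1)%4])/2 for j in range(4)],key=lambda q:-np.linalg.norm(q-pts.mean(0)))[:1]
        e.append(2*pts.mean(0)-e[0])
        a,b=[w2b(px2w(W,*q,.083)) for q in e]
        g,h=[w2b(px2w(W,*q,.010)) for q in e]
        print('px',ce[i].round(),'n',st[i,4],'| z83',a,b,np.linalg.norm(a-b).round(),'| z10',g,h,np.linalg.norm(g-h).round())
    return w.astype(np.uint8)
E
python3 -c "
from h import *
cyl()"
python3 -m jog '{"linear":[[0,0,35],[-9,-23,0],[-9,-23,0],[-9,-23,0],[0,0,-15],[0,0,-20],[0,0,0]],"turn":[0,0,0,0,0,0,0]}' && python3 -m jog '{"linear":[[-2.15,5.6,0],[-2.15,5.6,0],[-2.15,5.6,0],[-2.15,5.6,0],[-2.15,5.6,0],[-2.15,5.6,0],[-2.15,5.6,0],[0,0,0],[0,0,0]],"turn":[0,0,0,0,0,0,0,0,0]}'
python3 -c "
from h import *
print(w2b(sense()['tcp_pos']));w=cyl();cv2.imwrite('pics/w5.png',cv2.resize(w[20:290,70:450],None,fx=2,fy=2,interpolation=3)[:,:,::-1])"
```

```text
px [130.  82.] n 74 | z83 [86.3 55.2] [ 86.2 103.9] 49.0 | z10 [87.2 74.5] [ 87.  138.9] 64.0
px [255. 105.] n 4910 | z83 [ 71.2 -75.1] [70.7 69.4] 145.0 | z10 [ 67.2 -98.1] [66.6 93.3] 191.0
px [162. 134.] n 155 | z83 [49.7 53.3] [49.6 68. ] 15.0 | z10 [38.7 71.9] [38.6 91.4] 20.0
px [228. 142.] n 930 | z83 [46.3  1.4] [46.2 29.6] 28.0 | z10 [34.2  3.2] [34.1 40.5] 37.0
px [300. 141.] n 1694 | z83 [ 46.5 -67. ] [ 46.4 -11.3] 56.0 | z10 [ 34.5 -87.4] [ 34.3 -13.6] 74.0
px [219. 170.] n 390 | z83 [25.1 44.9] [25.2  2.9] 42.0 | z10 [ 6.1 60.9] [6.3 5.3] 56.0
px [296. 215.] n 630 | z83 [  9.3 -34.7] [-27.4 -36.2] 37.0 | z10 [-14.8 -44.5] [-63.3 -46.5] 49.0
px [192. 219.] n 618 | z83 [ 5.1 44.2] [-31.2  43.2] 36.0 | z10 [-20.4  59.9] [-68.5  58.5] 48.0
px [348. 248.] n 533 | z83 [-18.  -75.6] [-55.5 -79. ] 38.0 | z10 [-50.9 -98.7] [-100.6 -103.2] 50.0
px [230. 273.] n 39 | z83 [-64.4  16.1] [-56.2  16.8] 8.0 | z10 [-112.4   22.7] [-101.6   23.6] 11.0
px [281. 273.] n 39 | z83 [-56.5 -26.1] [-63.9 -26.4] 7.0 | z10 [-102.   -33.3] [-111.7  -33.5] 10.0
t: 12.75
tcp_pos: [0.5369, -0.0471, 0.
[... 550 characters left out ...]
0
px [253. 110.] n 4858 | z83 [ 18.3 -78.4] [18.  46.9] 125.0 | z10 [ 13.3 -98.1] [12.9 67.8] 166.0
px [169. 153.] n 734 | z83 [ 5.8 44.2] [-30.7  43.3] 37.0 | z10 [-3.2 64.2] [-51.6  63. ] 48.0
px [217. 145.] n 1310 | z83 [-3.9 37.1] [ -6.5 -11.8] 49.0 | z10 [-16.1  54.7] [-19.6  -9.9] 65.0
px [289. 143.] n 792 | z83 [ -6.2 -65.6] [ -6.3 -25.2] 40.0 | z10 [-19.2 -81.2] [-19.3 -27.8] 53.0
px [336. 186.] n 641 | z83 [-18.5 -75.4] [-53.9 -78.1] 36.0 | z10 [-35.5 -94.2] [-82.4 -97.8] 47.0
px [230. 273.] n 39 | z83 [-114.2    2.9] [-106.     3.6] 8.0 | z10 [-162.2    9.5] [-151.4   10.4] 11.0
px [281. 273.] n 39 | z83 [-106.3  -39.3] [-113.7  -39.5] 7.0 | z10 [-151.8  -46.4] [-161.5  -46.7] 10.0
```

```bash
python3 -m jog '{"linear":[[0,0,35],[0,-26,0],[-1,-26,0],[-1.5,-27,0],[0,0,0],[0,0,-15],[0,0,-17],[0,0,-3],[0,0,0]],"turn":[0,0,0,0,0,0,0,0,0]}' && python3 -m jog '{"linear":[[-2.15,5.6,0],[-2.15,5.6,0],[-2.15,5.6,0],[-2.15,5.6,0],[-2.15,5.6,0],[-2.15,5.6,0],[-2.15,5.6,0],[-2.15,5.6,0],[0,0,0],[0,0,0]],"turn":[0,0,0,0,0,0,0,0,0,0]}'
python3 -c "
from h import *
print(w2b(sense()['tcp_pos']));w=cyl();cv2.imwrite('pics/w6.png',cv2.resize(w[20:290,70:450],None,fx=2,fy=2,interpolation=3)[:,:,::-1])"|grep -v 'z83.* [0-9]* | z10.* \(1[0-9][0-9]\|[67].\).0$'
```

```text
t: 15.05
tcp_pos: [0.5198, -0.0868, 0.3382]
tool_rot: [0.983, 0.182, -0.0, -0.0]
force: [0.6, -0.4, -0.1]
finger_gap: 0.159
gripper_force: 98.0
t: 16.3
tcp_pos: [0.5027, -0.0427, 0.3387]
tool_rot: [0.983, 0.182, 0.0, 0.0]
force: [-0.2, 0.3, 0.9]
finger_gap: 0.161
gripper_force: 97.9
[-74.1 -44.8]
px [178.  22.] n 163 | z83 [32.5  0.8] [51.7 11.7] 22.0 | z10 [42.  14.9] [67.4 29.2] 29.0
px [187.  21.] n 153 | z83 [51.8  6.6] [33.  -4.6] 22.0 | z10 [67.5 22.4] [42.7  7.6] 29.0
px [276.  22.] n 2907 | z83 [ 42.7 -84.7] [ 42.5 -22. ] 63.0 | z10 [ 55.5 -98.4] [ 55.2 -15.4] 83.0
px [276.  64.] n 2286 | z83 [ 16.9 -84.4] [ 16.7 -23.9] 61.0 | z10 [ 21.3 -98. ] [ 21.1 -17.9] 80.0
px [129. 107.] n 737 | z83 [-29.8  43.2] [ 5.9 44.3] 36.0 | z10 [-40.5  71. ] [ 6.8 72.4] 47.0
px [210. 108.] n 652 | z83 [-26.5 -22. ] [ 3.3 -2.5] 36.0 | z10 [-36.1 -15.4] [ 3.3 10.5] 47.0
px [265.  94.] n 84 | z83 [ -2.5 -57.9] [ -2.5 -40.3] 18.0 | z10 [ -4.3 -62.9] [ -4.4 -39.7] 23.0
px [237. 154.] n 663 | z83 [-25.  -30.6] [-59.8 -28.8] 35.0 | z10 [-34.2 -26.7] [-80.3 -24.4] 46.0
px [230. 273.] n 36 | z83 [-137.   -21.8] [-144.3  -21.7] 7.0 | z10 [-182.4  -15.2] [-192.2  -15. ] 10.0
px [281. 273.] n 38 | z83 [-136.5  -64.8] [-144.6  -64. ] 8.0 | z10 [-181.7  -72.1] [-192.5  -71. ] 11.0
```

View pics/w6.png

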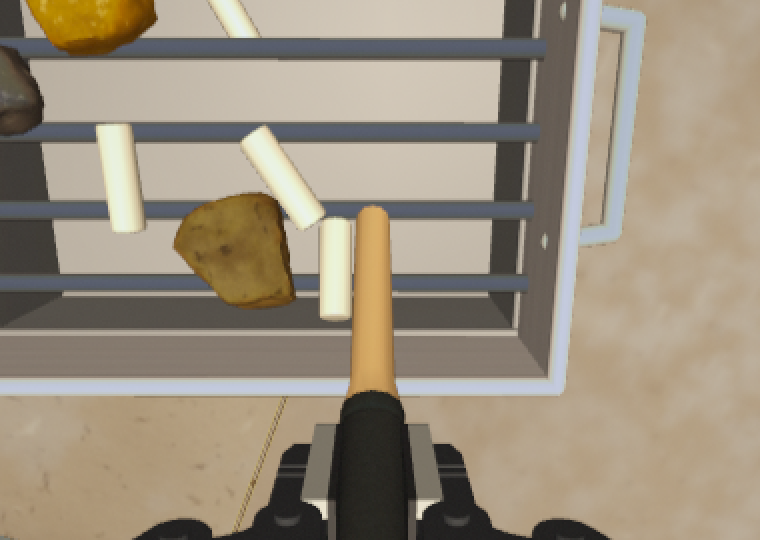

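The view shows A under the rods in the tub (235,18). B is turned about 35° but still on rods 0 and -27, with its ends at (258,130) and (312,222). D has slid in parallel to (335,270), beside stone_2. I'll check the tip depth by touch here over the rod, then turn B further.

```bash
python3 -m jog '{"linear":[[0.7,-1.9,-2],[0,0,0]],"turn":[0,0]}'|sed -n '2p;4p';python3 -m jog '{"linear":[[0,0,-1.5],[0,0,0]],"turn":[0,0]}'|sed -n '2p;4p';python3 -m jog '{"linear":[[0,0,-1.5],[0,0,0]],"turn":[0,0]}'|sed -n '2p;4p'
```

```text
tcp_pos: [0.5034, -0.0449, 0.3365]
force: [-0.1, 1.5, 0.2]
tcp_pos: [0.5032, -0.0446, 0.335]
force: [-0.4, -0.1, 0.2]
tcp_pos: [0.5032, -0.0446, 0.3341]
force: [-0.9, -0.5, 4.0]
```

Rod contact comes at TCP z of about 0.3345, so I'll work at 0.336.

```bash
python3 -m jog '{"linear":[[0,0,35],[10.7,15.3,0],[10.8,15.4,0],[0,0,0],[0,0,-15],[0,0,-15],[0,0,-2.7],[0,0,0]],"turn":[0,0,0,0,0,0,0,0]}' && python3 -m jog '{"linear":[[-2.15,5.6,0],[-2.15,5.6,0],[-2.15,5.6,0],[-2.15,5.6,0],[-2.15,5.6,0],[-2.15,5.6,0],[-2.15,5.6,0],[-2.15,5.6,0],[-2.15,5.6,0],[0,0,0],[0,0,0]],"turn":[0,0,0,0,0,0,0,0,0,0,0]}'
python3 -c "
from h import *
print(w2b(sense()['tcp_pos']));w=cyl();cv2.imwrite('pics/w7.png',cv2.resize(w[20:290,70:450],None,fx=2,fy=2,interpolation=3)[:,:,::-1])"|grep -v 'z83.* [0-9]* | z10.* \(1[0-9][0-9]\|[67].\).0$'
```

```text
t: 18.1
tcp_pos: [0.524, -0.0141, 0.3355]
tool_rot: [0.983, 0.182, -0.001, -0.001]
force: [-2.1, -0.3, 6.2]
finger_gap: 0.161
gripper_force: 99.1
t: 19.48
tcp_pos: [0.505, 0.0373, 0.3359]
tool_rot: [0.983, 0.182, -0.001, -0.001]
force: [-1.8, 1.2, 5.4]
finger_gap: 0.159
gripper_force: 98.5
[-43.5  29.2]
px [145.  31.] n 29 | z83 [ 73.7 102. ] [ 60.5 102. ] 13.0 | z10 [ 86.8 125.1] [ 69.3 125.1] 18.0
px [282.  36.] n 2566 | z83 [ 63.8 -54.3] [63.4 86.9] 141.0 | z10 [ 73.6 -82.6] [ 73.2 105. ] 188.0
px [148.  71.] n 38 | z83 [ 52.2 102. ] [ 35.  101.9] 17.0 | z10 [ 58.3 125.1] [ 35.5 125. ] 23.0
px [191.  70.] n 1167 | z83 [43.9 56.5] [43.8 87.1] 31.0 | z10 [47.2 64.6] [ 47.1 105.3] 41.0
px [265.  74.] n 215 | z83 [50.9 32.8] [33.5 22.5] 20.0 | z10 [56.5 33.1] [33.4 19.5] 27.0
px [329.  70.] n 3214 | z83 [ 44.1 -55.6] [43.9 27.1] 83.0 | z10 [ 47.5 -84.2] [47.3 25.7] 110.0
px [152. 110.] n 31 | z83 [ 26.8 101.9] [  9.7 102. ] 17.0 | z10 [ 24.5 125. ] [  1.8 125.2] 23.0
px [282. 109.] n 4176 | z83 [ 18.4 -49.4] [18.1 72.2] 122.0 | z10 [ 13.4 -76. ] [12.9 85.5] 162.0
px [239. 154.] n 683 | z83 [ 5.8 43.6] [-30.7  44.1] 37.0 | z10 [-3.4 47.6] [-51.9  48.2] 49.0
px [209. 146.] n 949 | z83 [-7.4 49.8] [-7.5 86.2] 36.0 | z10 [-21.   55.7] [-21.1 104.1] 48.0
px [290. 144.] n 850 | z83 [-6.  25.3] [ -5.8 -17.3] 43.0 | z10 [-19.   23.2] [-18.9 -33.4] 57.0
px [339. 196.] n 675 | z83 [-23.8 -27.8] [-61.  -30.8] 37.0 | z10 [-42.8 -47.4] [-92.1 -51.4] 49.0
px [230. 273.] n 39 | z83 [-112.6   52.4] [-104.5   53.1] 8.0 | z10 [-160.6   59.2] [-149.9   60.2] 11.0
px [281. 273.] n 39 | z83 [-104.7   10.7] [-112.    10.5] 7.0 | z10 [-150.2    3.8] [-159.9    3.6] 10.0
```

```bash
python3 -m jog '{"linear":[[0,0,1],[-2.15,5.6,0],[-2.15,5.6,0],[-2.15,5.6,0],[-2.15,5.6,0],[-2.15,5.6,0],[0,0,0],[0,0,0]],"turn":[0,0,0,0,0,0,0,0]}'
python3 -c "
from h import *
print(w2b(sense()['tcp_pos']));w=cyl();w2=snapshot('scene');o=np.zeros((540,760,3),np.uint8);o[:]=cv2.resize(w[20:290,70:450],None,fx=2,fy=2,interpolation=3);cv2.imwrite('pics/w8.png',o[:,:,::-1])"|grep -v 'z83.* [0-9]* | z10.* \(1[0-9][0-9]\|[67].\).0$'
```

```text
t: 20.52
tcp_pos: [0.4948, 0.0645, 0.3371]
tool_rot: [0.983, 0.182, 0.0, 0.0]
force: [-0.0, -0.5, -0.0]
finger_gap: 0.159
gripper_force: 98.5
[-43.3  58.3]
px [277.  37.] n 1588 | z83 [63.8 -0.4] [63.5 92. ] 92.0 | z10 [ 73.5 -20.4] [ 73.1 102.3] 123.0
px [233.  70.] n 1375 | z83 [43.8 54.8] [43.7 93.5] 39.0 | z10 [47.  52.9] [ 46.9 104.3] 51.0
px [323.  69.] n 835 | z83 [43.9  2.3] [43.9 27.3] 25.0 | z10 [ 47.2 -16.7] [47.1 16.4] 33.0
px [268. 103.] n 627 | z83 [21.6 24.8] [21.5 72.2] 47.0 | z10 [17.5 13.1] [17.4 76. ] 63.0
px [324. 113.] n 265 | z83 [25.4 16.7] [ 8.2 11.1] 18.0 | z10 [22.7  2.3] [-0.2 -5.1] 24.0
px [241. 159.] n 489 | z83 [ 1.3 69.7] [-33.   71.3] 34.0 | z10 [-9.3 72.6] [-54.9  74.8] 46.0
px [329. 138.] n 42 | z83 [-0.   5.6] [-0.  12.5] 7.0 | z10 [-11.1 -12.5] [-11.2  -3.2] 9.0
px [377. 195.] n 622 | z83 [-24.3 -26.5] [-61.  -32.1] 37.0 | z10 [-43.3 -55. ] [-92.  -62.4] 49.0
px [230. 273.] n 38 | z83 [-105.1   81.5] [-112.4   81.6] 7.0 | z10 [-150.6   88.2] [-160.3   88.5] 10.0
px [281. 273.] n 38 | z83 [-104.6   38.4] [-112.7   39.2] 8.0 | z10 [-149.9   31.2] [-160.6   32.2] 11.0
```

View pics/w8.png

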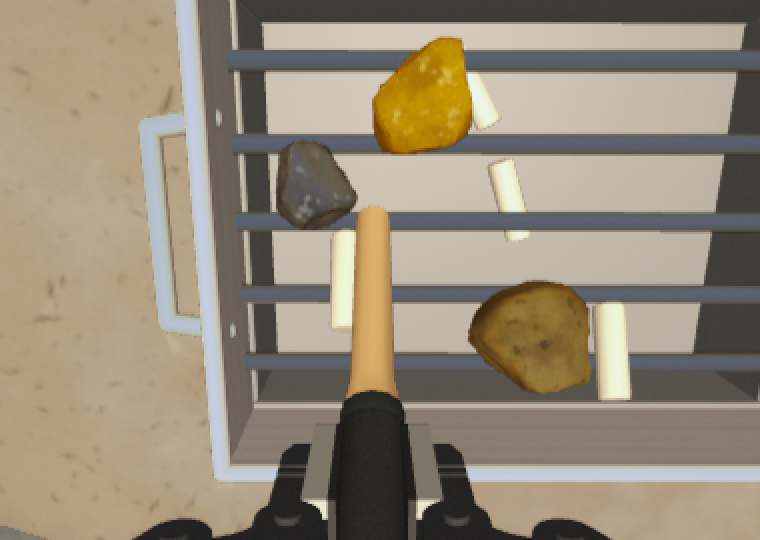

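A and B now show small, down in the tub, at (480,100) and (508,200). E rolled parallel and now lies at (343,280), and D is at (612,350), so sideways pushes just roll them. I'll push them endwise instead: roll E back to clear ground first, then push its end along -x.

```bash
python3 -m jog '{"linear":[[0,0,35],[-15,10.3,0],[-15,10.4,0],[0,0,0],[0,0,-15],[0,0,-17],[0,0,-3],[0,0,0]],"turn":[0,0,0,0,0,0,0,0]}' && python3 -m jog '{"linear":[[1.8,-4.7,0],[1.8,-4.7,0],[1.8,-4.7,0],[1.8,-4.7,0],[1.8,-4.7,0],[1.0,-2.6,0],[0,0,0]],"turn":[0,0,0,0,0,0,0]}'
python3 -m jog '{"linear":[[0,0,35],[16.5,0,0],[17,0,0],[0,0,0]],"turn":[0,0,0,0]}'
python3 -c "
from h import *
print(w2b(sense()['tcp_pos']));w=cyl()"|grep -v 'z83.* [0-9]* | z10.* \(1[0-9][0-9]\|[67].\).0$'
```

```text
t: 21.62
tcp_pos: [0.4649, 0.0852, 0.3368]
tool_rot: [0.983, 0.182, -0.0, -0.0]
force: [0.2, 0.5, -0.2]
finger_gap: 0.161
gripper_force: 98.4
t: 22.5
tcp_pos: [0.4748, 0.0589, 0.337]
tool_rot: [0.983, 0.182, 0.0, 0.0]
force: [-0.5, -0.1, -0.4]
finger_gap: 0.163
gripper_force: 98.5
t: 23.0
tcp_pos: [0.509, 0.0591, 0.3721]
tool_rot: [0.983, 0.182, 0.001, 0.0]
force: [0.3, 0.6, -1.5]
finger_gap: 0.161
gripper_force: 98.5
[-32.   48.2]
px [284.  58.] n 2272 | z83 [ 66.  -37.3] [65.6 93.4] 131.0 | z10 [ 71.8 -62.1] [ 71.3 105.5] 168.0
px [222.  88.] n 1115 | z83 [44.4 93.7] [44.6 54.4] 39.0 | z10 [ 44.2 105.9] [44.3 55.5] 50.0
px [320.  88.] n 1591 | z83 [44.6 29. ] [ 44.8 -31.9] 61.0 | z10 [44.4 22.9] [ 44.7 -55.2] 78.0
px [267. 121.] n 1278 | z83 [18.9 14.7] [18.7 72.7] 58.0 | z10 [11.4  4.6] [11.2 79. ] 74.0
px [313. 119.] n 442 | z83 [18.5 15.5] [ 18.6 -13.9] 29.0 | z10 [10.9  5.6] [ 11.  -32.1] 38.0
px [348. 195.] n 486 | z83 [-23.8 -28.1] [-60.6 -31.4] 37.0 | z10 [-43.3 -50.3] [-90.6 -54.5] 47.0
px [230. 273.] n 39 | z83 [-124.2   73.8] [-114.9   74.6] 9.0 | z10 [-172.1   80.4] [-160.1   81.4] 12.0
px [281. 273.] n 38 | z83 [-114.7   24.8] [-124.    25.7] 9.0 | z10 [-159.9   17.5] [-171.9   18.6] 12.0
```

```bash
python3 -m jog '{"linear":[[0.7,-1.9,-15],[0,0,-17],[0,0,-3],[0,0,0],[-3.74,-1.42,0],[-3.74,-1.42,0],[-3.74,-1.42,0],[-3.74,-1.42,0],[-3.74,-1.42,0],[-3.74,-1.42,0],[-3.74,-1.42,0],[0,0,0]],"turn":[0,0,0,0,0,0,0,0,0,0,0,0]}'
python3 -m jog '{"linear":[[0,0,35],[16,-36,0],[16,-36,0],[0,0,0]],"turn":[0,0,0,0]}'
python3 -c "
from h import *
print(w2b(sense()['tcp_pos']));w=cyl();cv2.imwrite('pics/w9.png',cv2.resize(w[20:290,70:450],None,fx=2,fy=2,interpolation=3)[:,:,::-1])"|grep -v 'z83.* [0-9]* | z10.* \(1[0-9][0-9]\|[67].\).0$'
```

```text
t: 24.55
tcp_pos: [0.4824, 0.0472, 0.337]
tool_rot: [0.983, 0.182, -0.0, -0.0]
force: [0.0, 0.6, -1.1]
finger_gap: 0.161
gripper_force: 98.5
t: 25.05
tcp_pos: [0.5162, -0.0269, 0.3723]
tool_rot: [0.984, 0.18, 0.001, 0.001]
force: [-0.4, 0.5, -1.6]
finger_gap: 0.159
gripper_force: 98.5
[-55.8 -34.8]
px [256.  28.] n 1038 | z83 [ 62.3 -83. ] [62.3 14.5] 98.0 | z10 [ 73.9 -97.2] [73.8 27.8] 125.0
px [196.  60.] n 320 | z83 [50.3 17.9] [31.3  6.9] 22.0 | z10 [58.5 32.2] [34.  18.1] 28.0
px [207.  55.] n 102 | z83 [52.9  7.1] [36.2 -2. ] 19.0 | z10 [61.7 18.3] [40.3  6.7] 24.0
px [267.  56.] n 2866 | z83 [ 43.6 -83.4] [43.6  4.4] 88.0 | z10 [ 49.8 -97.8] [49.8 14.8] 113.0
px [150.  93.] n 276 | z83 [27.  57.2] [ 7.4 37.5] 28.0 | z10 [28.5 82.5] [ 3.5 57.3] 35.0
px [261.  92.] n 2827 | z83 [ 17.3 -83.5] [17.3 13.3] 97.0 | z10 [ 16.1 -97.8] [16.2 26.3] 124.0
px [262. 120.] n 720 | z83 [-5.2  1.9] [ -5.2 -74.5] 76.0 | z10 [-12.7  11.7] [-12.8 -86.3] 98.0
px [245. 167.] n 41 | z83 [-25.7 -25.7] [-58.9 -24.2] 33.0 | z10 [-39.  -23.8] [-81.6 -21.8] 43.0
px [230. 273.] n 39 | z83 [-147.8   -9.3] [-138.4   -8.5] 9.0 | z10 [-195.5   -2.7] [-183.5   -1.7] 12.0
px [281. 273.] n 38 | z83 [-138.5  -58.4] [-147.8  -57.5] 9.0 | z10 [-183.6  -65.6] [-195.5  -64.4] 12.0
```

```bash
python3 -m jog '{"linear":[[-1.4,3.7,-15],[0,0,-17],[0,0,-3],[0,0,0],[-3.74,-1.42,0],[-3.74,-1.42,0],[-3.74,-1.42,0],[-3.74,-1.42,0],[-3.74,-1.42,0],[-3.74,-1.42,0],[0,0,0]],"turn":[0,0,0,0,0,0,0,0,0,0,0]}'
python3 -m jog '{"linear":[[0,0,35],[10,-20,30],[10,-30,40],[0,-15,30],[0,0,0]],"turn":[0,0,0,0,0]}'
python3 -c "
from h import *
print(w2b(sense()['tcp_pos']));w=cyl();cv2.imwrite('pics/w10.png',cv2.resize(w[10:310,90:490],None,fx=2,fy=2,interpolation=3)[:,:,::-1])"|grep -v 'z83.* [0-9]* | z10.* \(1[0-9][0-9]\|[67].\).0$'
```

```text
t: 26.48
tcp_pos: [0.4905, -0.0296, 0.337]
tool_rot: [0.983, 0.182, -0.0, -0.0]
force: [0.5, 0.7, -0.3]
finger_gap: 0.16
gripper_force: 98.4
t: 27.1
tcp_pos: [0.5116, -0.0956, 0.4743]
tool_rot: [0.983, 0.181, 0.003, 0.002]
force: [0.2, 0.6, -1.2]
finger_gap: 0.163
gripper_force: 98.5
[-84.7 -97.3]
px [243.  17.] n 82 | z83 [ 61.7 -97.6] [ 61.6 -70.3] 27.0 | z10 [ 75.6 -98.1] [ 75.5 -65.2] 33.0
px [160.  37.] n 66 | z83 [51.8  6.6] [33.2 -3.7] 21.0 | z10 [63.7 27.2] [41.3 14.8] 26.0
px [165.  37.] n 65 | z83 [52.1  1.1] [ 33.3 -10.2] 22.0 | z10 [64.1 20.6] [41.5  7. ] 26.0
px [239.  37.] n 667 | z83 [ 43.1 -97.6] [ 43.1 -58.5] 39.0 | z10 [ 53.3 -98.1] [ 53.2 -51.1] 47.0
px [120.  65.] n 156 | z83 [23.  52.7] [ 4.8 35.4] 25.0 | z10 [29.1 82.6] [ 7.2 61.8] 30.0
px [242.  64.] n 529 | z83 [ 16.6 -97.7] [ 16.6 -60.8] 37.0 | z10 [ 21.5 -98.2] [ 21.4 -53.8] 44.0
px [178.  69.] n 79 | z83 [ 18.2 -13.1] [  6.  -16.6] 13.0 | z10 [23.3  3.4] [ 8.7 -0.7] 15.0
px [184.  87.] n 70 | z83 [  0.1 -18.8] [-10.7 -21.9] 11.0 | z10 [ 1.6 -3.4] [-11.4  -7. ] 13.0
px [216.  90.] n 164 | z83 [  1.4 -62.3] [-19.  -46.4] 26.0 | z10 [  3.1 -55.6] [-21.4 -36.5] 31.0
px [250.  86.] n 111 | z83 [ -7.  -97.7] [ -7.1 -79.4] 18.0 | z10 [ -7.  -98.2] [ -7.  -76.2] 22.0
px [230. 273.] n 38 | z83 [-229.7  -62.8] [-241.4  -62.5] 12.0 | z10 [-274.7  -56.3] [-288.8  -55.9] 14.0
px [281. 273.] n 38 | z83 [-229.1 -132.2] [-242.1 -130.9] 13.0 | z10 [-274.  -139.6] [-289.6 -138.1] 16.0
```

View pics/w10.png

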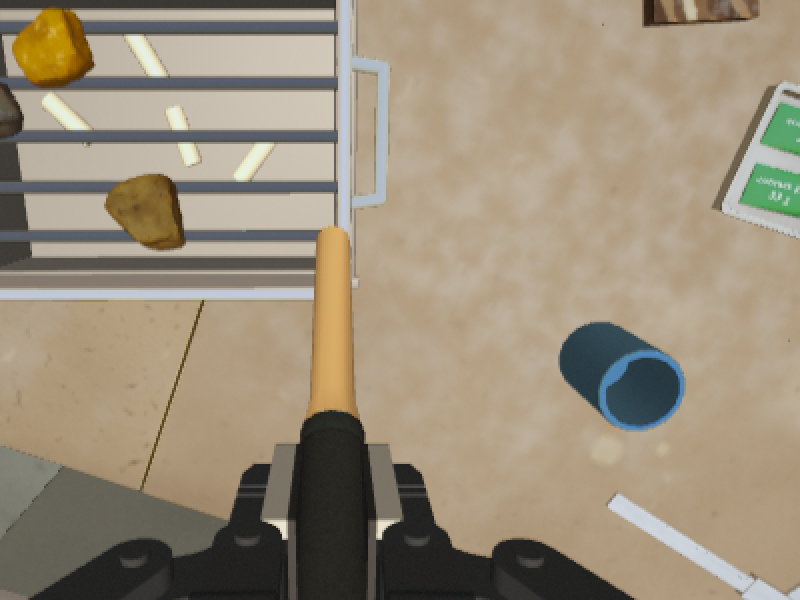

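All four cylinders are down under the rods, at (145,55), (67,112), (182,135) and (255,160). The three stones are on the screen, the stick is still held at the same lean, and the pot rim centre is at (642,390). I'll recheck the pot position from here.

```bash
python3 - <<'E'
from h import *
W=get_calibration('wrist')
print(px2w(W,90+642/2,10+390/2,.075), w2b(sense()['tcp_pos']), sense()['tcp_pos'])
P=sense()['tcp_pos']
for th in (22,24,26,28):
  b=w2b(P)+np.array([115*np.sin(np.radians(th)),0]);print(th,w2px(W,[*b2w(*b),P[2]-.155-.115*np.cos(np.radians(th))]))
E
python3 -m jog '{"linear":[[0,0,0],[-2,-23,0],[-2,-23,0],[-2,-23,0],[-2,-23,0],[-2,-23,0],[-2,-23,0],[-2,-24,0],[-2,-24,0],[-2,-24,0],[-1.5,-23,0],[0,0,0]],"turn":[0,0.54,0.54,0.54,0.54,0.54,0.54,0.54,0.54,0.54,0.54,0]}'
```

```text
[ 0.52206768 -0.29230542  0.075     ] [-85.1 -96.2] [ 0.51080292 -0.09471685  0.47243662]
22 (np.float64(257.9158820068757), np.float64(136.95701803381385))
24 (np.float64(257.95636529502826), np.float64(132.08762468638685))
26 (np.float64(257.99915754162834), np.float64(127.20957080480625))
28 (np.float64(258.04434942402264), np.float64(122.32178972147163))
t: 28.65
tcp_pos: [0.4913, -0.328, 0.4701]
tool_rot: [0.914, 0.406, -0.001, -0.002]
force: [0.4, 0.9, -0.1]
finger_gap: 0.16
gripper_force: 98.1
```

```bash
python3 -m jog '{"linear":[[0,0,-30],[0,0,-35],[0,0,-30],[0,0,-20],[0,0,-15],[0,0,-8],[0,0,0]],"turn":[0,0,0,0,0,0,0]}'
python3 - <<'E'
from h import *
W=get_calibration('wrist');w=snapshot('wrist').astype(int)
h=cv2.cvtColor(w.astype(np.uint8),cv2.COLOR_RGB2HSV)
b=((h[:,:,0]>95)&(h[:,:,0]<118)&(h[:,:,1]>150)&(h[:,:,2]>60)).astype(np.uint8)
n,l,st,ce=cv2.connectedComponentsWithStats(b);print([(st[i].tolist()) for i in range(1,n) if st[i,4]>60])
o=((h[:,:,0]>8)&(h[:,:,0]<20)&(h[:,:,1]>110)).astype(np.uint8);n,l,st,ce=cv2.connectedComponentsWithStats(o);print([(st[i].tolist()) for i in range(1,n) if st[i,4]>200])
P=np.array([.5215,-.295,.075])
for a in np.radians([48,138,228,318]):print(np.round(w2px(W,P+.027*np.array([np.cos(a),np.sin(a),0]))))
E
```

```text
t: 29.52
tcp_pos: [0.4915, -0.3272, 0.3337]
tool_rot: [0.914, 0.407, -0.0, -0.0]
force: [0.7, 0.0, -0.2]
finger_gap: 0.161
gripper_force: 98.1
[]
[[243, 124, 27, 96, 1780]]
[259.  97.]
[221. 137.]
[259. 174.]
[297. 137.]
```

```bash
python3 -m jog '{"linear":[[1.5,1.5,-14],[1.5,1.5,-14],[0,0,0]],"turn":[0,0,0]}';python3 -m jog '{"linear":[[1.4,1.6,-12],[1.3,1.6,-10],[0,0,0]],"turn":[0,0,0]}';python3 -m jog '{"linear":[[0.4,0.4,-5],[0,0,0]],"turn":[0,0]}'
```

```text
t: 29.95
tcp_pos: [0.494, -0.3239, 0.3043]
tool_rot: [0.914, 0.407, -0.001, -0.002]
force: [0.5, 0.1, -0.5]
finger_gap: 0.164
gripper_force: 98.1
t: 30.32
tcp_pos: [0.4969, -0.3209, 0.2828]
tool_rot: [0.914, 0.407, -0.0, -0.001]
force: [-0.6, 0.8, -0.6]
finger_gap: 0.161
gripper_force: 98.1
t: 30.58
tcp_pos: [0.4975, -0.3209, 0.2788]
tool_rot: [0.914, 0.406, 0.0, -0.0]
force: [-0.4, 0.1, -0.0]
finger_gap: 0.161
gripper_force: 98.1
```

```bash
python3 -m jog '{"linear":[[0.4,0.4,-4],[0,0,0]],"turn":[0,0]}'|sed -n '2p;4p';python3 -m jog '{"linear":[[0.3,0.3,-3],[0,0,0]],"turn":[0,0]}'|sed -n '2p;4p'; python3 -m jog '{"linear":[[0,0,0],[0,0,0],[0,0,0],[0,0,0],[0,0,0],[0,0,0],[0,0,0],[0,0,0]],"turn":[0,0,0,0,0,0,0,0]}' 1 && python3 -m jog '{"linear":[[0,0,30],[0,0,45],[0,0,50],[0,0,50],[0,0,0],[0,0,0]],"turn":[0,0,0,0,0,0]}'
python3 - <<'E'
from h import *
s=sense();P=s['tcp_pos'];W=get_calibration('wrist');S=get_calibration('scene');w=snapshot('wrist');
np.save('wl.npy',w)
h=cv2.cvtColor(w,cv2.COLOR_RGB2HSV).astype(int)
print('rgb of pot pix',w[100:170:8,245].tolist())
b=((h[:,:,0]>98)&(h[:,:,0]<118)&(h[:,:,1]>120)).astype(np.uint8)
d=(w.max(2)<45).astype(np.uint8)
o=((h[:,:,0]>8)&(h[:,:,0]<20)&(h[:,:,1]>130)&(h[:,:,2]>120)).astype(np.uint8)
for nm,m in(('blue',b),('dark',d),('wood',o)):
  n,l,st,ce=cv2.connectedComponentsWithStats(m);print(nm,[(st[i].tolist()) for i in range(1,n) if st[i,4]>150])
for p in [(.5215,-.295,.075),(.490,-.3325,.15),(.5322,-.283,.008)]:print(np.round(w2px(W,p)))
E
```

```text
tcp_pos: [0.498, -0.3204, 0.2749]
force: [0.5, 1.1, -0.3]
tcp_pos: [0.4981, -0.3201, 0.2718]
force: [1.0, 0.9, -1.1]
t: 32.08
tcp_pos: [0.4982, -0.3202, 0.272]
tool_rot: [0.914, 0.406, 0.0, -0.0]
force: [0.9, -0.5, 0.3]
finger_gap: 1.001
gripper_force: 0.0
t: 32.83
tcp_pos: [0.4978, -0.3199, 0.4465]
tool_rot: [0.914, 0.406, -0.0, -0.001]
force: [1.1, -0.4, -0.4]
finger_gap: 0.998
gripper_force: 0.0
rgb of pot pix [[166, 151, 128], [68, 109, 134], [70, 119, 164], [72, 122, 168], [70, 119, 165], [41, 61, 70], [69, 116, 155], [160, 140, 113], [160, 143, 119]]
blue [[235, 103, 49, 50, 1082]]
dark [[471, 62, 24, 72, 898], [245, 146, 18, 57, 850], [0, 245, 512, 139, 26426]]
wood [[250, 108, 12, 39, 359]]
[258. 130.]
[260. 197.]
[258. 110.]
```

The stick is leaning in the unmoved pot as it was at the start. In the wrist picture the wood spans rows 108-146 inside the pot outline and the grip spans 146-203. The gripper is clear, so I'll hand in.

```bash
python3 -c "
from station import *
print(sign_off())"
```

```text
the job is handed in; nothing more can be done
None
```

I handed the job in at about 33 s: in the last pictures all four cylinders were in the tub, the three stones were still on the screen, and the stick was back in its unmoved pot; no verdict came back.

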